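Preload the retractor spring to the studded tooth and lock the pawl

TASK

Preload the retractor spring in the bench winder: turn the winged knob clockwise (seen from above) until the sprung pawl has clicked in behind the ratchet tooth that carries the round stud, not a tooth further, and let go so that the wheel rests back on the pawl. Then push the keeper's upright post round with closed fingers, gently, until the keeper is fully home against its stop behind the pawl, and leave it there. Do not knock the other things on the desk about.

Things in the scene. Friction and masses are not known exactly. Their poses are not given: they have to be found in the camera images.
- winder: Fixed grey base plate of the spring winder, 156 x 224 x 10 mm, lying on the desk. Origin on the desk under the vertical axis of the ratchet wheel; the plate runs from x = -72 to 84 mm and from y = -148 to 76 mm in its own frame, z up. The pawl and keeper are on its -y side.
- wheel: Steel ratchet wheel, origin on its axis at desk height; 16 saw teeth (every 0.393 rad), tip radius 47, root 39 mm, 22 to 34 mm above the desk. A mainspring (0.17 to 0.21 Nm at first, 0.25 Nm at the studded tooth) pushes it anticlockwise (from above) onto the pawl; wound clockwise it clicks from tooth to tooth and cannot go back. Starts 2 to 4 teeth short of the studded one; can be wound 5 teeth too far.
- stud (a point): Top centre of the round steel stud, 9 mm across, that stands 9 mm up from the wheel's face (its top 43 mm above the desk) on the chosen tooth, 36 mm from the wheel's axis.
- mark (a point): Point fixed to the plate by the pawl's nose, at (-7, -35, 43) mm in the winder's frame: the stud's top centre stands here (within about 1 mm) when the pawl has caught the studded tooth and the wheel is let back onto it. To click in, the stud must first go about 1 mm past this point; the next, wrong click comes 14 mm past it along its circle (radius 36 mm).
- knob: Black winged knob on top of the wheel, origin on the same axis at desk height: an upright bar 54 mm long (own x), 14 mm thick (own y), 46 to 82 mm above the desk, to be gripped across its thickness from above. A torsion cushion (0.9 Nm/rad) joins it to the wheel: under load it runs 0.2 to 0.5 rad ahead, so its angle does not tell the wheel's; let go, it springs back in line.
- pawl_nose (a point): Top centre of the rounded nose (6 mm across) of the steel pawl, 34 mm above the desk. The pawl is a bar 6 mm wide on a pivot at (40, -50) mm in the winder's frame, pressed onto the wheel by a light spring. Its nose is at (0, -43) mm in the winder's frame when down in a tooth gap and moves out along -y by up to 8 mm as it rides over a tooth.
- keeper: Flat two-ended steel lever, origin at its vertical pivot, at (14, -84) mm in the winder's frame; post end along its own -y, short blocking end along +y. Home, at a firm stop, its axes are parallel to the winder's; starts 0.85 to 1.2 rad anticlockwise of that. Stiff pivot (about 7 N at the post), stays where left. Goes home only with the pawl down. Over 25 N on it, push or pinch, bends it.
- keeper_post (a point): Top centre of the keeper's black upright post, 12 mm across, 34 to 70 mm above the desk, 42 mm from the keeper's pivot. Closing the keeper moves it in an arc towards the winder's -x and -y.
- keeper_home (a point): Point fixed to the base plate, at (14, -126, 70) mm in the winder's frame, where the top centre of the post stands when the keeper is fully home against its stop.
- mug: White mug, 80 mm across, 95 mm tall, bystander. Origin under its centre.
- tape_roll: Cardboard tape core lying flat, 96 mm across, 25 mm tall, bystander. Origin under its centre.
- screwdriver: Screwdriver lying flat along its own x, bystander.
- jar: Glass jar with a steel lid, 60 mm across, 80 mm tall, bystander. Origin under its centre.

How it is judged:
On the way:
1. the pawl has caught the studded tooth and the wheel, let go, rests back on it (distance between stud and mark below 0.0045 m and y of pawl_nose in the frame of winder above -0.0445 m and contact force between the fingers and wheel below 0.3 N and angular speed of wheel below 0.1 rad/s), for 0.3 s.
At the end, for the whole second after the job is handed in: The stud stands within 4.5 mm of the mark with the pawl's nose down in the tooth gap (within 2.5 mm), the keeper's post is within 2.5 mm of its home point, and wheel and keeper are at rest (distance between stud and mark below 0.0045 m and y of pawl_nose in the frame of winder above -0.0445 m and distance between keeper_post and keeper_home below 0.0025 m and angular speed of each of wheel, keeper below 0.1 rad/s); the robot touches nothing.
It fails at once if the wheel is wound a tooth too far (x of stud in the frame of winder below -0.0195 m and y of stud in the frame of winder below 0 m).
It fails at once if the keeper is pushed with more than 25 N (contact force between the fingers and keeper above 25 N).
It fails at once if a bystander is knocked out of its place (20 mm) (distance of any of mug, tape_roll, screwdriver, jar from where it was at the start of the episode above 0.02 m).
It also fails if it takes over 67 s, if anything falls off the work surface, if the arm or the gripper's body presses on something with over 40 N, if the wrist force passes 120 N, or if a joint passes its speed limit or range.

ROBOT

A 6-joint arm with a two-finger parallel gripper is mounted at the origin on the work surface. World frame = base frame: x ahead of the robot, y to its left, z up, the work surface at z = 0. Lengths are in m, angles in rad, forces in N, time in s.
With the tool pointing down it reaches from about 0.3 to 0.75 m from the base axis. Payload 8.5 kg.
Tool frame: the origin (TCP) lies midway between the tips of the shut fingers; the grasp point (between the pads) lies 19 mm behind it; z points along the fingers, y is the direction in which the jaws open and shut (so a half turn about z gives the same grasp; the last joint's range is limited). The gripper opens to 85 mm and grips with 20 to 120 N. Pads are 22 mm wide; open, the fingers measure 114 mm over their backs; the gripper's body (76 mm by 85 mm) begins 54 mm behind the grasp point. The pads swing forward as they close: fully open they stand 13 mm farther back than shut.
Start: joints at [-1.484, 0.381, 1.297, -0, 1.464, -0.215], TCP at [0.163, -0.525, 0.231] pointing down, gripper open.
Joint ranges: [-3.11, 3.11], [-0.89, 2.33], [0.22, 2.48], [-1.42, 4.56], [0.17, 2.85], [-2.88, 2.88]. Speed limits (rad/s): [2.39, 2.39, 3.14, 3.14, 3.14, 3.14].

INTERFACE

Orientations are given as a unit quaternion [x, y, z, w].
In Python, from cell import sense, camera, hand_in, spot_in, outline_of gives the robot as it stands.
- The arm moves only by the shell command python3 -m jog 'ROWS'. ROWS is JSON, a list of rows, each an object with "offset": the shift along the tool's x, y, z in cm, a list of three; "rotation": the turn, a rotation vector about the tool's x, y, z in degrees, a list of three; "gripper": the closure, from 0 (fully open) to 1 (shut). In form: [{"offset": [dx, dy, dz], "rotation": [ax, ay, az], "gripper": gripper}, ...]. A call has 1 to 8 rows; each row is the pose to reach, as a shift and turn from the pose measured when the call began, along the tool's axes at that moment; what a row does not reach only later rows make up. A row lasts 1/8 s, in which the tool goes at most 62.5 mm and 10.7 degrees, less where a joint would pass 70% of its speed; a pose out of reach is approached as far as the arm can. A call with a gripper value outside its range is refused whole. The fingers move at their own pace and stop on an object; the grip force is fixed at half the most. Time passes only in rows, so rows that repeat a pose let the fingers close. It gives the time, the measured TCP pose, the force and the opening at its end, in the units of the state.
- sense(): the state, without advancing time (a new reading comes with each control period).
- camera(name): name is "scene" or "top" or "wrist"; returns a dict with "frame" (384x512x3 uint8, red, green, blue), "fx", "fy", "cx", "cy" (pixels), "extrinsics" (4x4, takes a point from camera to world coordinates). Camera axes: x right, y down, z forward; pixel columns grow to the right and rows downward; lengths in m; the calibration is good to about 2 mm. A picture is of the moment at which its call begins. There is no depth.
- hand_in(): hands the job in, once; it reports no verdict.
Trained networks look in a picture, given as the dict that the camera call returned (one of the last four; its "shot" number tells which), for a name from the list of things; names that differ only in an ending like _2 or _b are one class to them, and where a whole thing is asked for, a point or a joint stands for the part that bears it (a point fixed in the world has none). Each returns a list of dicts, best first, with "confidence" (0 to 1); they miss things now and then, are a little off and sometimes report something else, mostly with a low value. They report only what shows in the picture. A call takes as long as a camera call.
- spot_in(picture, target): "at" ([column, row] in pixels, amid what is visible of it).
- outline_of(picture, target): "mask" (384x512 bool, what is visible of it) and "at" ([column, row] in pixels, amid what is visible of it).
The state is a dict: "time": time; "joints": joint angles; "qd": joint speeds; "effort": joint torques, N m; "eef_pos": TCP position; "tcp_rot": TCP orientation; "contact_force": force on the tool from outside, world axes, zero at the start; "torque": the same for the moment, N m; "width": opening from 0.0 (shut) to 1.0 (fully open).
Only numpy, scipy, OpenCV 4.12 (cv2) and the standard library are available. Lean on these libraries where they do the work, as an engineer would, in place of code of your own. Each camera call takes 0.05 s, during which the arm holds its last target.

## Working session

There is one attempt and no reset: what is moved stays moved. The work goes in short steps, Python scripts to look and compute and a shell command to move; the robot and the scene stay as the last step left them, time stands still between calls to the robot, and variables do not carry over. Pictures are saved under pics/ and viewed, and the job is handed in when it is done.

```bash
ls; mkdir -p pics
python3 - <<'E'
from cell import *
import cv2,json
s=sense();print(s)
for n in ["scene","top","wrist"]:
    p=camera(n);cv2.imwrite(f"pics/{n}0.png",p["frame"][:,:,::-1])
    print(n,p["fx"],p["fy"],p["cx"],p["cy"],p["extrinsics"])
    for t in ["winder","wheel","stud","knob","pawl_nose","keeper","keeper_post","mug","tape_roll","screwdriver","jar"]:
        r=spot_in(p,t);print(t,[(x["at"],round(x["confidence"],2)) for x in r[:2]])
E
```

```text
pics
{'time': 0.0, 'joints': array([-1.48433719e+00,  3.81221748e-01,  1.29829499e+00,  4.17735755e-05,
        1.46360879e+00, -2.15328554e-01]), 'qd': array([ 5.12441600e-04,  7.54255576e-06, -1.43523132e-03, -9.88849518e-04,
       -7.57074225e-04,  5.05585445e-04]), 'effort': array([ 4.61521176e-04, -4.48461020e+01, -2.31276888e+01, -1.65585288e-04,
        4.68606624e-03,  1.05322215e-05]), 'eef_pos': array([ 0.16344151, -0.52483553,  0.23068642]), 'tcp_rot': array([ 9.88637156e-01,  1.50319614e-01,  7.00730296e-05, -7.63508591e-04]), 'contact_force': array([ 0.97637713,  0.31735896, -0.68563918]), 'torque': array([8.72100368e-05, 3.35390956e-03, 2.07019427e-02]), 'width': 1.0008199431574734}
scene 425.11913445098713 425.11913445098713 254.97813067091124 190.3367402030769 [[ 0.10971094  0.77345373 -0.62428586  1.15917562]
 [ 0.99393569 -0.08066825  0.07472931  0.00916499]
 [ 0.00743962 -0.62869862 -0.77761346  0.85564136]
 [ 0.          0.          0.          1.        ]]
winder [([264.6, 217.8], 0.64)]
wheel [([277.0, 211.3], 0.57)]
stud [([274.7, 210.2], 0.95)]
knob [([275.6,
[... 745 characters left out ...]
, 183.7], 0.5), ([243.8, 263.2], 0.34)]
keeper [([276.5, 180.0], 0.72)]
keeper_post [([269.4, 186.3], 0.74)]
mug [([137.8, 177.9], 0.95)]
tape_roll [([233.8, 92.9], 0.83)]
screwdriver [([348.2, 248.7], 0.57)]
jar [([246.6, 262.2], 0.74)]
wrist 339.2931277300081 339.2931277300081 256.16599977682847 191.3577768281191 [[ 2.96927585e-01 -9.13045526e-01 -2.79610222e-01  2.35251745e-01]
 [-9.54899759e-01 -2.83704827e-01 -8.76243198e-02 -5.02605617e-01]
 [ 6.78223562e-04  2.93017811e-01 -9.56106742e-01  3.75325154e-01]
 [ 0.00000000e+00  0.00000000e+00  0.00000000e+00  1.00000000e+00]]
winder []
wheel []
stud []
knob []
pawl_nose []
keeper []
keeper_post []
mug []
tape_roll []
screwdriver []
jar []
```

Run:
```python
import cv2
a=cv2.imread("pics/top0.png");cv2.imwrite("pics/top0z.png",cv2.resize(a[120:270,170:370],None,fx=4,fy=4,interpolation=cv2.INTER_CUBIC))
a=cv2.imread("pics/scene0.png");cv2.imwrite("pics/scene0z.png",cv2.resize(a[150:290,180:380],None,fx=4,fy=4,interpolation=cv2.INTER_CUBIC))
```

```text
(no output)
```

View pics/top0.png

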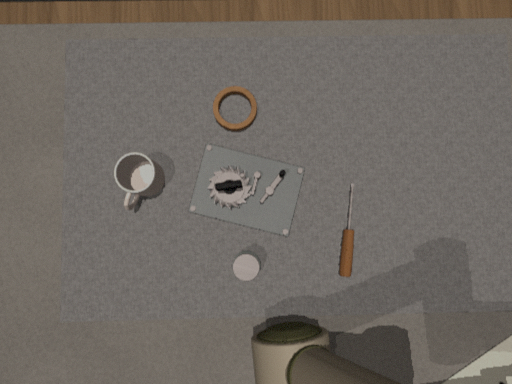

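View pics/top0z.png

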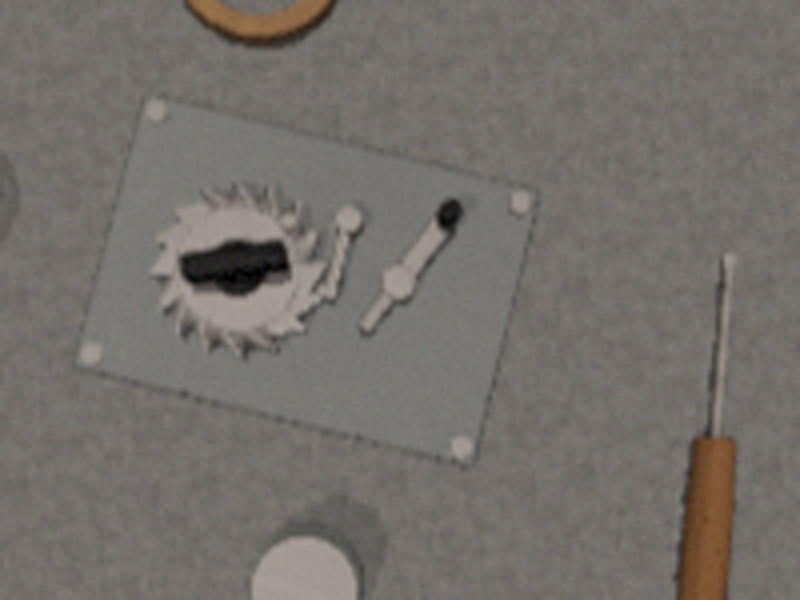

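View pics/scene0.png

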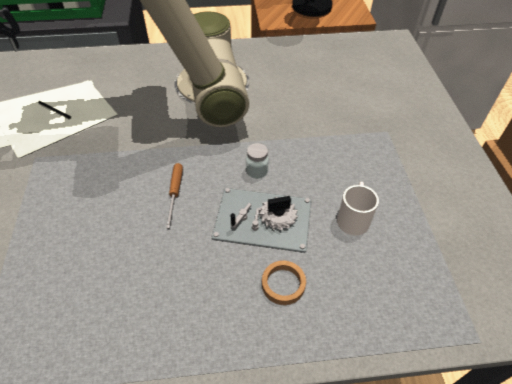

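```bash
sleep 1
```

```text
(no output)
```

View pics/scene0z.png

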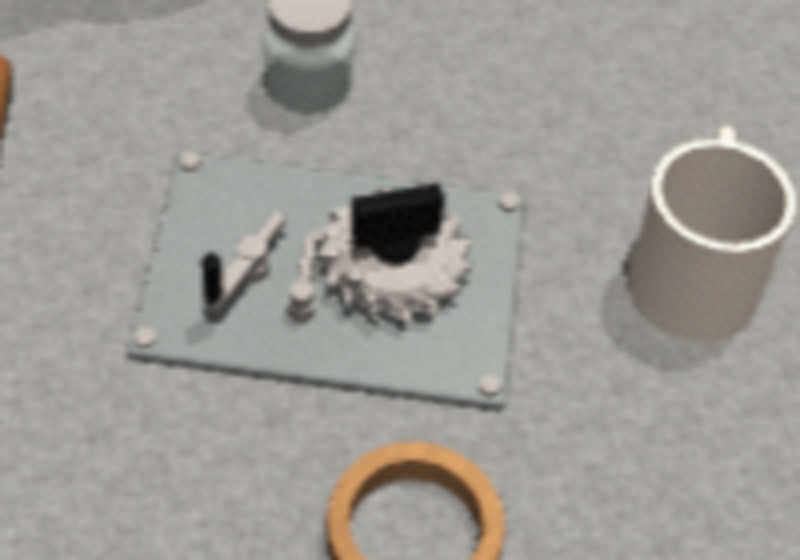

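```bash
cat > h.py <<'E'
import numpy as np, cv2
from cell import *
def ray(p,uv,z):
    E=np.array(p["extrinsics"]);d=E[:3,:3]@np.array([(uv[0]-p["cx"])/p["fx"],(uv[1]-p["cy"])/p["fy"],1.]);o=E[:3,3]
    return o+d*(z-o[2])/d[2]
def proj(p,X):
    E=np.array(p["extrinsics"]);c=E[:3,:3].T@(np.asarray(X)-E[:3,3]);return np.array([p["cx"]+p["fx"]*c[0]/c[2],p["cy"]+p["fy"]*c[1]/c[2]])
def fit(L,W):
    L=np.array(L)[:,:2];W=np.array(W)[:,:2];a=L-L.mean(0);b=W-W.mean(0)
    th=np.arctan2((a[:,0]*b[:,1]-a[:,1]*b[:,0]).sum(),(a*b).sum());R=np.array([[np.cos(th),-np.sin(th)],[np.sin(th),np.cos(th)]])
    t=W.mean(0)-R@L.mean(0);return th,t,np.linalg.norm(W-(L@R.T+t),axis=1)
E
python3 - <<'E'
from h import *
def Z(l,o): return [(o[0]+x/4-.375,o[1]+y/4-.375) for x,y in l]
L=[(84,76),(84,-148),(-72,-148),(-72,76)];L=[(a/1000,b/1000) for a,b in L]
p=camera("top")
t=Z([(143,96),(540,187),(470,465),(79,367)],(170,120))
W=[ray(p,u,.01) for u in t];print(fit(L,W))
q=camera("scene")
s=Z([(506,402),(129,352),(178,157),(524,200)],(180,150))
W2=[ray(q,u,.01) for u in s]; print(fit(L,W2))
th,tt,_=fit(L,W);R=np.array([[np.cos(th),-np.sin(th)],[np.sin(th),np.cos(th)]])
for n,u,z in [("stud",(288,219),.043),("post",(449,209),.07),("knobA",(185,268),.082),("knobB",(289,254),.082),("nose",(328,292),.034),("kpiv",(399,282),.035),("pawlpiv",(348,216),.035)]:
    w=ray(p,Z([u],(170,120))[0],z); print(n,w[:2],1000*(R.T@(w[:2]-tt)))
for n,u,z in [("post",(211,258),.07)]:
    w=ray(q,Z([u],(180,150))[0],z); print(n,w[:2],1000*(R.T@(w[:2]-tt)))
for pp in(p,q):
  for n,z in [("mug",.05),("jar",.04),("tape_roll",.012)]:
    r=spot_in(pp,n)
    if r: print(n,ray(pp,r[0]["at"],z))
E
```

```text
(np.float64(-0.25579669226933494), array([0.56779668, 0.13405321]), array([0.00227478, 0.00062259, 0.00348424, 0.00399824]))
(np.float64(-0.26026631700493436), array([0.5713851, 0.1365796]), array([0.00394687, 0.00374214, 0.00356317, 0.00393218]))
stud [0.59248928 0.1071415 ] [ 30.69824999 -19.78843202]
post [0.59257223 0.02447923] [ 51.69340351 -99.74005421]
knobA [0.56378756 0.15773618] [-9.87084885 21.89799472]
knobB [0.5698152 0.1058266] [  9.09463489 -26.79746072]
nose [0.5544636  0.08695785] [ -0.98335303 -48.93646197]
kpiv [0.55894625 0.04940311] [ 12.85539609 -84.13506063]
pawlpiv [0.59453301 0.07561172] [ 40.65303293 -49.77519383]
post [0.59221619 0.02594549] [ 50.97795965 -98.41158431]
mug [0.59578097 0.32280316 0.05      ]
jar [0.4069423  0.10234548 0.04      ]
tape_roll [0.77720493 0.12227095 0.012     ]
mug [0.5904218  0.32300753 0.05      ]
jar [0.41088282 0.100547   0.04      ]
tape_roll [0.71382688 0.12671768 0.012     ]
```

```bash
cat >> h.py <<'E'
from scipy.spatial.transform import Rotation as Ro
def delta(pos,yaw_y,s=None):
    """pos target TCP, yaw_y: world angle deg of tool y axis, tool down"""
    s=s or sense();R=Ro.from_quat(s["tcp_rot"]);a=np.radians(yaw_y)
    y=np.array([np.cos(a),np.sin(a),0]);z=np.array([0,0,-1.]);x=np.cross(y,z)
    T=Ro.from_matrix(np.array([x,y,z]).T)
    print("offset cm",np.round(R.inv().apply(np.array(pos)-s["eef_pos"])*100,2),"rot deg",np.round(np.degrees((R.inv()*T).as_rotvec()),2))
E
python3 -c "
from h import *
delta([.568,.134,.231],6.6)"
```

```text
offset cm [ 5.822e+01 -5.091e+01  3.000e-02] rot deg [ -0.    -0.   -79.31]
```

```bash
python3 -m jog '[{"offset":[4.5,-3.9,0],"rotation":[0,0,-6],"gripper":0},{"offset":[9,-7.8,0],"rotation":[0,0,-12],"gripper":0},{"offset":[13.5,-11.7,0],"rotation":[0,0,-18],"gripper":0},{"offset":[18,-15.6,0],"rotation":[0,0,-24],"gripper":0},{"offset":[22.5,-19.5,0],"rotation":[0,0,-30],"gripper":0},{"offset":[27,-23.5,0],"rotation":[0,0,-36],"gripper":0},{"offset":[31.5,-27.5,0],"rotation":[0,0,-42],"gripper":0},{"offset":[36,-31.4,0],"rotation":[0,0,-48],"gripper":0}]'
python3 -c "
from h import *
delta([.545,.134,.231],6.6)"
```

```text
time: 3.2
eef_pos: [0.4146, -0.1165, 0.2316]
tcp_rot: [0.841, 0.541, 0.0, 0.0]
contact_force: [0.4, -0.5, 0.5]
width: 1.003
offset cm [28.2   1.46  0.06] rot deg [ 5.000e-02  2.000e-02 -3.112e+01]
```

```bash
python3 -m jog '[{"offset":[5,0.3,0],"rotation":[0,0,-6],"gripper":0},{"offset":[10,0.6,0],"rotation":[0,0,-12],"gripper":0},{"offset":[15,0.9,0],"rotation":[0,0,-18],"gripper":0},{"offset":[20,1.2,0],"rotation":[0,0,-24],"gripper":0},{"offset":[25,1.4,0],"rotation":[0,0,-30],"gripper":0},{"offset":[28.2,1.5,0],"rotation":[0,0,-31],"gripper":0},{"offset":[28.2,1.5,0],"rotation":[0,0,-31],"gripper":0}]'
python3 - <<'E'
from h import *
p=camera("wrist");cv2.imwrite("pics/w1.png",p["frame"][:,:,::-1]);print(p["extrinsics"].tolist())
import pickle;pickle.dump(p,open("w1.pkl","wb"))
E
```

```text
time: 4.08
eef_pos: [0.5456, 0.1354, 0.2311]
tcp_rot: [0.665, 0.747, -0.0, 0.0]
contact_force: [0.1, -0.4, 0.0]
width: 1.0
[[0.9933374336847746, 0.11002838514434322, 0.03427093962923861, 0.5373620171489556], [0.11524138649689905, -0.9494418475762306, -0.29202671266393243, 0.20998528937973918], [0.0004070366263341139, 0.2940304959244172, -0.9557959519623542, 0.37509967354181384], [0.0, 0.0, 0.0, 1.0]]
```

View pics/w1.png

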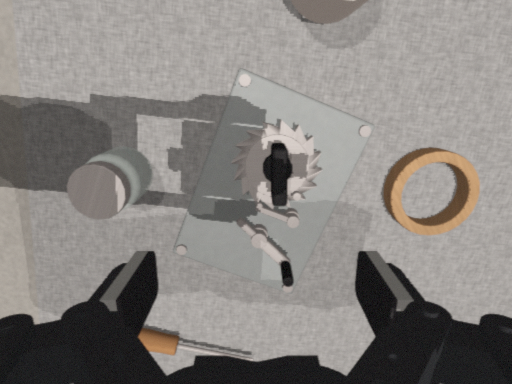

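Run:
```python
import cv2
a=cv2.imread("pics/w1.png");cv2.imwrite("pics/w1z.png",cv2.resize(a[105:235,205:345],None,fx=5,fy=5,interpolation=cv2.INTER_CUBIC))
cv2.imwrite("pics/w1y.png",cv2.resize(a[60:290,165:385],None,fx=2.6,fy=2.6,interpolation=cv2.INTER_CUBIC))
```

```text
(no output)
```

View pics/w1z.png

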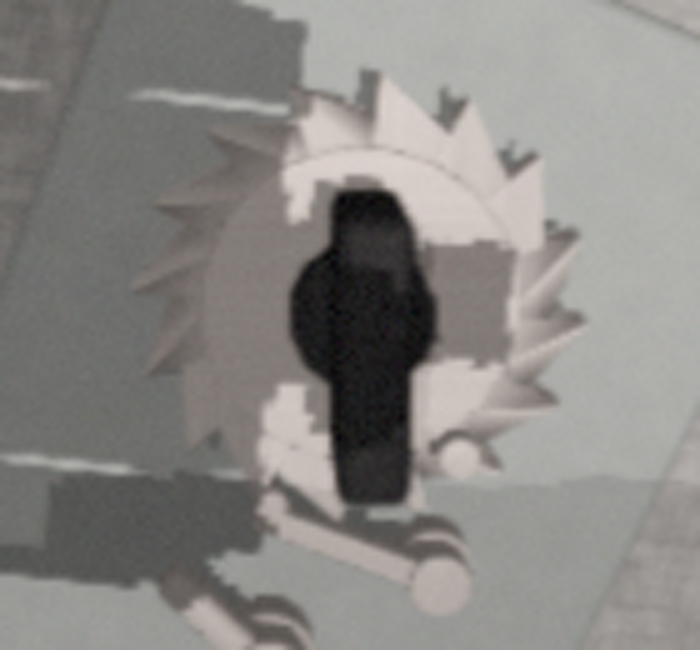

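View pics/w1y.png

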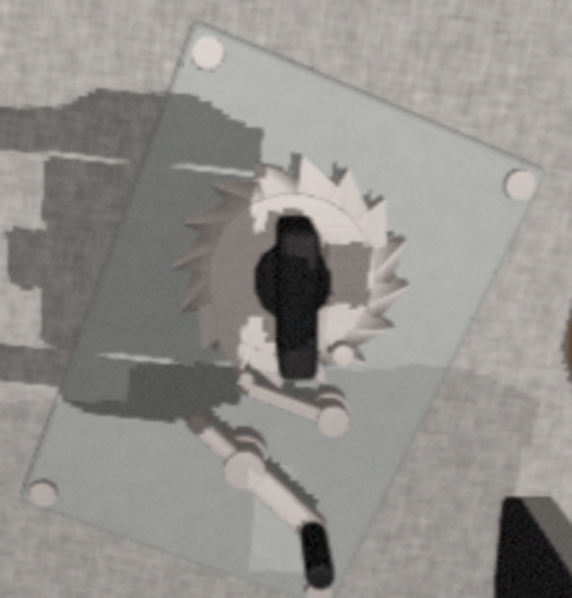

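```bash
cat > m.py <<'E'
from h import *
import pickle
from scipy.optimize import least_squares
def W(pose,l):
    x,y,t=pose;c,s=np.cos(t),np.sin(t);return np.array([x+c*l[0]-s*l[1],y+s*l[0]+c*l[1],l[2]])
E
python3 - <<'E'
from m import *
p=pickle.load(open("w1.pkl","rb"))
y=lambda a,b:(165+(a+.5)/2.6-.5,60+(b+.5)/2.6-.5)
z=lambda a,b:(205+(a+.5)/5-.5,105+(b+.5)/5-.5)
obs=[((-.072,.076,.01),y(197,21)),((.084,.076,.01),y(543,168)),((-.072,-.148,.01),y(22,493)),((.040,-.050,.034),z(441,584)),((.014,-.084,.034),y(241,468))]
f=lambda q:np.concatenate([proj(p,W(q,l))-u for l,u in obs])
r=least_squares(f,[.568,.134,-.257]);print(r.x,np.round(r.fun,1))
q=r.x;pickle.dump(q,open("pose.pkl","wb"))
def loc(u,h):
    w=ray(p,u,h);c,s=np.cos(q[2]),np.sin(q[2]);d=w[:2]-q[:2];return w[:2],1000*np.array([c*d[0]+s*d[1],-s*d[0]+c*d[1]])
w,l=loc(z(462,456),.043);print("stud",w,l,np.degrees(np.arctan2(l[1],l[0])),np.hypot(*l))
w,l=loc(y(318,575),.07);print("post",w,l)
w,l=loc(z(268,500),.034);print("nose",l)
# overlay knob
im=cv2.resize(p["frame"][105:235,205:345],None,fx=5,fy=5,interpolation=cv2.INTER_CUBIC)[:,:,::-1].copy()
def put(X,c): 
    u=(proj(p,X)-[205,105]+.5)*5-.5;return tuple(int(v) for v in u)
for ang,col in((-83.4,(0,0,255)),(-88,(0,255,0)),(-92,(255,0,0))):
    k=(q[0],q[1],np.radians(ang))
    c=[put(W(k,(a,b,.082)),0) for a,b in((.027,.007),(.027,-.007),(-.027,-.007),(-.027,.007))]
    cv2.polylines(im,[np.array(c)],True,col,1)
cv2.circle(im,put(W(q,(-.007,-.035,.043)),0),4,(0,255,255),-1)
cv2.imwrite("pics/ov1.png",im)
E
```

```text
[ 0.56727015  0.13559225 -0.269677  ] [-1.3 -1.6  2.6  0.6 -2.1  2.4 -0.3 -0.2  1.  -0.1]
stud [0.59152936 0.10860441] [ 30.57250927 -19.54927609] -32.596462765841764 36.28846260639095
post [0.5907114  0.02517331] [  52.01183885 -100.18284751]
nose [ -1.54442329 -46.31146369]
```

View pics/ov1.png

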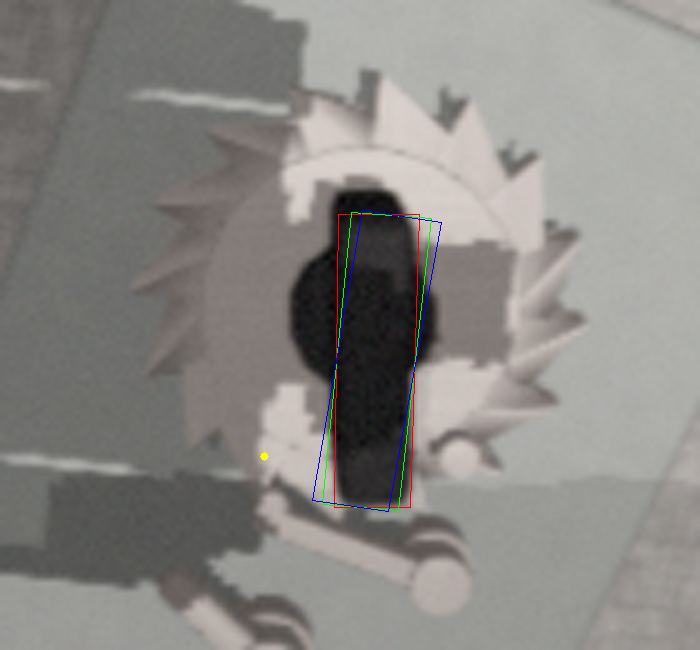

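```bash
python3 -c "
from h import *
delta([.567,.1355,.052],6.6)"
```

```text
offset cm [-0.11  2.17 17.93] rot deg [ 0.01  0.04 -0.05]
```

```bash
python3 -m jog '[{"offset":[-0.1,2.2,4],"rotation":[0,0,0],"gripper":0},{"offset":[-0.1,2.2,9],"rotation":[0,0,0],"gripper":0},{"offset":[-0.1,2.2,14],"rotation":[0,0,0],"gripper":0},{"offset":[-0.1,2.2,16.5],"rotation":[0,0,0],"gripper":0},{"offset":[-0.1,2.2,17.9],"rotation":[0,0,0],"gripper":0},{"offset":[-0.1,2.2,17.9],"rotation":[0,0,0],"gripper":0}]'
python3 - <<'E'
from h import *
for n in("wrist","top"):
    p=camera(n);cv2.imwrite(f"pics/{n}2.png",p["frame"][:,:,::-1])
a=cv2.imread("pics/top2.png");cv2.imwrite("pics/top2z.png",cv2.resize(a[120:270,170:370],None,fx=4,fy=4,interpolation=cv2.INTER_CUBIC))
E
```

```text
time: 4.88
eef_pos: [0.5671, 0.135, 0.0522]
tcp_rot: [0.666, 0.746, -0.0, 0.0]
contact_force: [0.3, 0.5, -0.0]
width: 0.998
```

View pics/wrist2.png

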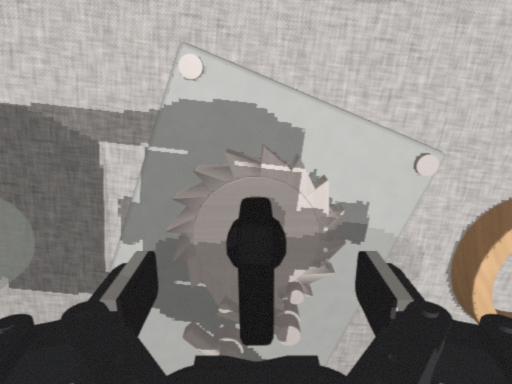

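View pics/top2z.png

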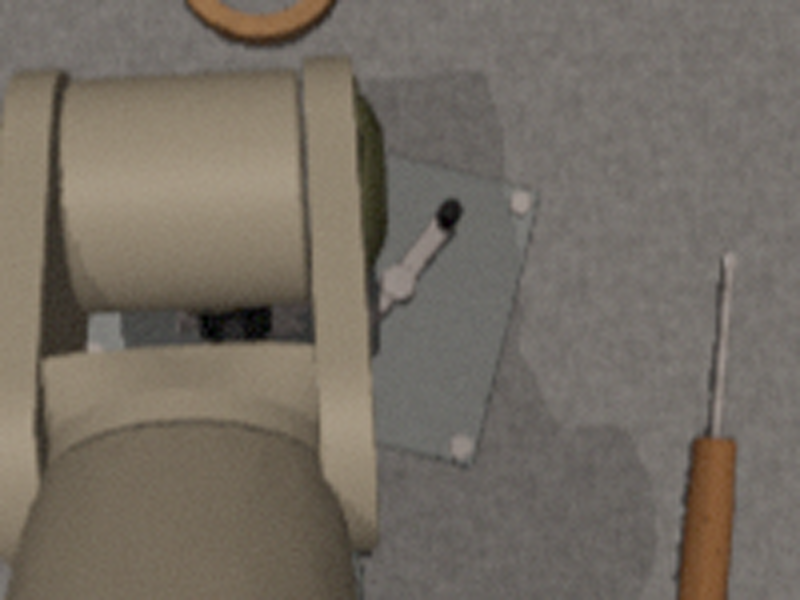

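```bash
python3 -m jog '[{"offset":[0,0,0],"rotation":[0,0,0],"gripper":1},{"offset":[0,0,0],"rotation":[0,0,0],"gripper":1},{"offset":[0,0,0],"rotation":[0,0,0],"gripper":1},{"offset":[0,0,0],"rotation":[0,0,0],"gripper":1},{"offset":[0,0,0],"rotation":[0,0,0],"gripper":1},{"offset":[0,0,0],"rotation":[0,0,0],"gripper":1}]'
python3 - <<'E'
from h import *
s=sense();print(s["torque"],s["contact_force"],s["width"])
E
```

```text
time: 5.72
eef_pos: [0.5671, 0.1354, 0.0538]
tcp_rot: [0.666, 0.746, -0.0, 0.001]
contact_force: [-5.1, -0.1, 5.2]
width: 0.155
[-0.09310016  0.6596025  -0.04848203] [-5.09041387 -0.10583318  5.18400272] 0.15485177701722175
```

```bash
python3 -m jog '[{"offset":[0,0,0],"rotation":[0,0,8],"gripper":1},{"offset":[0,0,0],"rotation":[0,0,16],"gripper":1},{"offset":[0,0,0],"rotation":[0,0,24],"gripper":1},{"offset":[0,0,0],"rotation":[0,0,32],"gripper":1},{"offset":[0,0,0],"rotation":[0,0,40],"gripper":1},{"offset":[0,0,0],"rotation":[0,0,46],"gripper":1},{"offset":[0,0,0],"rotation":[0,0,50],"gripper":1},{"offset":[0,0,0],"rotation":[0,0,50],"gripper":1}]'
python3 - <<'E'
from h import *
s=sense();print(s["torque"],s["contact_force"],s["width"]);import pickle
print(Ro.from_quat(s["tcp_rot"]).as_matrix()[:,1], Ro.from_quat(s["tcp_rot"]).as_matrix()[:,2])
for n in("wrist","scene"):
    p=camera(n);cv2.imwrite(f"pics/{n}3.png",p["frame"][:,:,::-1]);pickle.dump(p,open(n+"3.pkl","wb"))
a=cv2.imread("pics/scene3.png");cv2.imwrite("pics/scene3z.png",cv2.resize(a[150:290,180:380],None,fx=4,fy=4,interpolation=cv2.INTER_CUBIC))
E
```

```text
time: 6.72
eef_pos: [0.5668, 0.1353, 0.0538]
tcp_rot: [0.918, 0.396, -0.0, 0.001]
contact_force: [-1.7, -0.7, 1.2]
width: 0.152
[-0.19921763  0.25743964  0.31225297] [-1.66614707 -0.66893098  1.15568605] 0.1519203071811246
[ 0.72675834 -0.68689259  0.00094816] [ 7.28400064e-05 -1.30329192e-03 -9.99999148e-01]
```

View pics/wrist3.png

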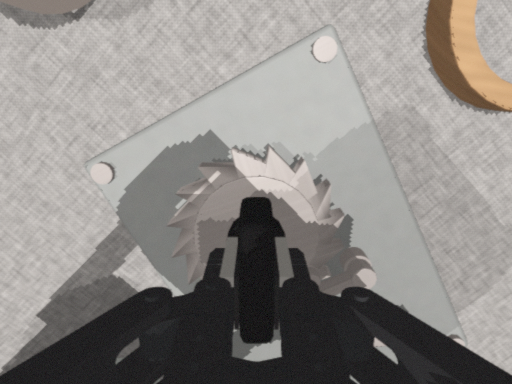

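View pics/scene3z.png

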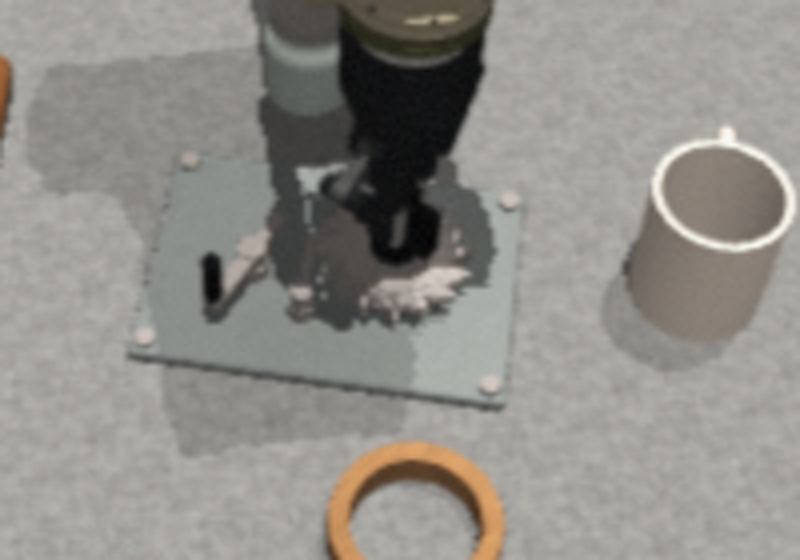

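```bash
python3 -m jog '[{"offset":[0,0,0],"rotation":[0,0,7],"gripper":1},{"offset":[0,0,0],"rotation":[0,0,14],"gripper":1},{"offset":[0,0,0],"rotation":[0,0,21],"gripper":1},{"offset":[0,0,0],"rotation":[0,0,28],"gripper":1},{"offset":[0,0,0],"rotation":[0,0,34],"gripper":1},{"offset":[0,0,0],"rotation":[0,0,39],"gripper":1},{"offset":[0,0,0],"rotation":[0,0,42],"gripper":1},{"offset":[0,0,0],"rotation":[0,0,42],"gripper":1}]'
python3 - <<'E'
from h import *
s=sense();print(s["torque"],s["contact_force"],s["width"]);import pickle
y=Ro.from_quat(s["tcp_rot"]).as_matrix()[:,1];print(np.degrees(np.arctan2(y[1],y[0])))
for n in("wrist","scene"):
    p=camera(n);cv2.imwrite(f"pics/{n}4.png",p["frame"][:,:,::-1]);pickle.dump(p,open(n+"4.pkl","wb"))
a=cv2.imread("pics/scene4.png");cv2.imwrite("pics/scene4z.png",cv2.resize(a[180:250,220:320],None,fx=8,fy=8,interpolation=cv2.INTER_CUBIC))
E
```

```text
time: 7.82
eef_pos: [0.5667, 0.1354, 0.0538]
tcp_rot: [0.999, 0.041, -0.0, 0.001]
contact_force: [-2.0, 0.3, 1.6]
width: 0.152
[-0.07230762  0.34807279  0.29825524] [-1.9827509   0.27756271  1.60545535] 0.15236567386542385
-85.25663274589402
```

View pics/wrist4.png

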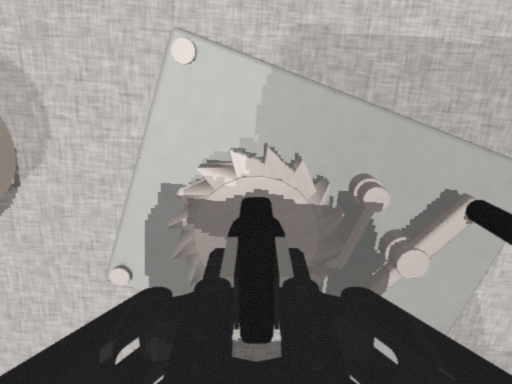

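View pics/scene4z.png

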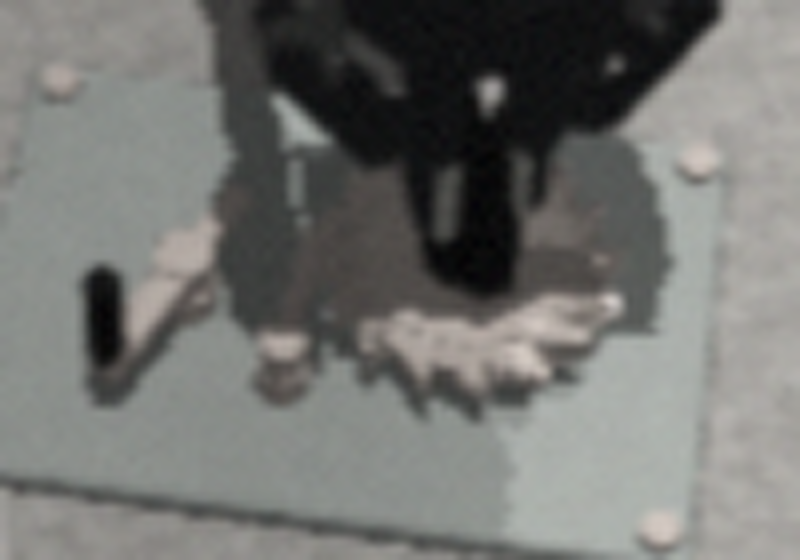

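```bash
cat > lag.py <<'E'
from m import *
import sys
def tipcurve(p,ax,zr=.034,rs=np.linspace(.040,.0465,14)):
    E=np.array(p["extrinsics"]);x=E[:3,0];# camera x axis ~ tool y dir
    base=np.arctan2(x[1],x[0])+np.pi/2 # "up" in image
    a=np.radians(np.arange(-75,75,.25))
    g=cv2.cvtColor(p["frame"],cv2.COLOR_RGB2GRAY).astype(np.float32)
    # saturation-free: use colour diff (plate is greenish) 
    f=p["frame"].astype(np.float32);ch=(f[:,:,0]-f[:,:,1])/(f.sum(2)+30)*300
    M=np.zeros((len(rs),len(a)),np.float32);
    mu=np.zeros_like(M);mv=np.zeros_like(M)
    for i,r in enumerate(rs):
        for j,t in enumerate(a):
            mu[i,j],mv[i,j]=proj(p,[ax[0]+r*np.cos(base+t),ax[1]+r*np.sin(base+t),zr])
    return np.degrees(base),np.degrees(a),cv2.remap(cv2.GaussianBlur(ch,(0,0),1),mu,mv,cv2.INTER_LINEAR)
if __name__=="__main__":
    q=pickle.load(open("pose.pkl","rb"))
    for n in sys.argv[1:]:
        p=pickle.load(open(n,"rb"));b,a,M=tipcurve(p,q[:2]); s=M.mean(0)
        sel=slice(None)
        th=(b+a-np.degrees(q[2]))  # angle in winder frame
        for lo,hi in((-70,70),(-45,45),(-20,65),(-65,20)):
            k=(a>lo)&(a<hi);c=np.sum((s[k]-s[k].mean())*np.exp(-1j*np.radians(th[k]*16)))
            print(n,lo,hi,"wheel phase mod22.5:",round((-np.degrees(np.angle(c))/16)%22.5,2),"amp",round(abs(c)/k.sum(),2))
E
python3 lag.py w1.pkl wrist3.pkl wrist4.pkl
```

```text
w1.pkl -70 70 wheel phase mod22.5: 14.56 amp 0.81
w1.pkl -45 45 wheel phase mod22.5: 14.59 amp 0.81
w1.pkl -20 65 wheel phase mod22.5: 14.34 amp 0.87
w1.pkl -65 20 wheel phase mod22.5: 15.43 amp 0.79
wrist3.pkl -70 70 wheel phase mod22.5: 5.95 amp 0.76
wrist3.pkl -45 45 wheel phase mod22.5: 5.73 amp 0.7
wrist3.pkl -20 65 wheel phase mod22.5: 4.33 amp 0.76
wrist3.pkl -65 20 wheel phase mod22.5: 7.47 amp 0.7
wrist4.pkl -70 70 wheel phase mod22.5: 10.36 amp 0.72
wrist4.pkl -45 45 wheel phase mod22.5: 10.15 amp 0.68
wrist4.pkl -20 65 wheel phase mod22.5: 8.8 amp 0.66
wrist4.pkl -65 20 wheel phase mod22.5: 11.77 amp 0.77
```

```bash
python3 -m jog '[{"offset":[0,0,0],"rotation":[0,0,4],"gripper":1},{"offset":[0,0,0],"rotation":[0,0,4],"gripper":1},{"offset":[0,0,0],"rotation":[0,0,-3],"gripper":1},{"offset":[0,0,0],"rotation":[0,0,-10],"gripper":1},{"offset":[0,0,0],"rotation":[0,0,-17],"gripper":1},{"offset":[0,0,0],"rotation":[0,0,-22],"gripper":1},{"offset":[0,0,0],"rotation":[0,0,-24],"gripper":1},{"offset":[0,0,0],"rotation":[0,0,-24],"gripper":1}]'
python3 - <<'E'
from h import *
s=sense();print(s["torque"],s["contact_force"],s["width"]);import pickle
y=Ro.from_quat(s["tcp_rot"]).as_matrix()[:,1];print(np.degrees(np.arctan2(y[1],y[0])))
for n in("wrist",):
    p=camera(n);cv2.imwrite(f"pics/{n}5.png",p["frame"][:,:,::-1]);pickle.dump(p,open(n+"5.pkl","wb"))
E
python3 lag.py wrist5.pkl
```

```text
time: 8.93
eef_pos: [0.5667, 0.1353, 0.0538]
tcp_rot: [0.969, 0.248, -0.0, 0.001]
contact_force: [-1.5, -0.0, 2.2]
width: 0.158
[-0.16687994  0.24814054  0.01639578] [-1.52959896 -0.01521722  2.1526996 ] 0.15759503243028264
-61.26996999005737
wrist5.pkl -70 70 wheel phase mod22.5: 14.96 amp 0.71
wrist5.pkl -45 45 wheel phase mod22.5: 14.69 amp 0.7
wrist5.pkl -20 65 wheel phase mod22.5: 13.81 amp 0.76
wrist5.pkl -65 20 wheel phase mod22.5: 16.14 amp 0.77
```

```bash
python3 -m jog '[{"offset":[0,0,0],"rotation":[0,0,0],"gripper":0},{"offset":[0,0,0],"rotation":[0,0,0],"gripper":0},{"offset":[0,0,0],"rotation":[0,0,0],"gripper":0},{"offset":[0,0,-3],"rotation":[0,0,0],"gripper":0},{"offset":[0,0,-8],"rotation":[0,0,0],"gripper":0},{"offset":[0,0,-13],"rotation":[0,0,0],"gripper":0},{"offset":[0,0,-14],"rotation":[0,0,0],"gripper":0}]'
python3 - <<'E'
from h import *
import pickle
p=camera("wrist");cv2.imwrite(f"pics/w6.png",p["frame"][:,:,::-1]);pickle.dump(p,open("w6.pkl","wb"))
E
python3 lag.py w6.pkl
```

```text
time: 9.85
eef_pos: [0.5679, 0.1356, 0.1973]
tcp_rot: [0.969, 0.248, 0.003, 0.001]
contact_force: [-0.2, 0.1, -0.4]
width: 0.998
w6.pkl -70 70 wheel phase mod22.5: 14.39 amp 0.8
w6.pkl -45 45 wheel phase mod22.5: 14.22 amp 0.75
w6.pkl -20 65 wheel phase mod22.5: 14.17 amp 0.79
w6.pkl -65 20 wheel phase mod22.5: 15.03 amp 0.79
```

View pics/w6.png

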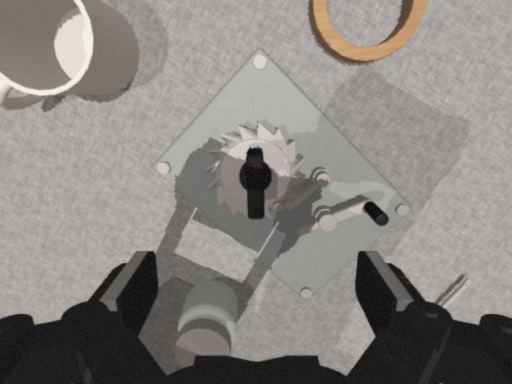

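```bash
cat > ov.py <<'E'
from m import *
import sys
def ov(pk,out,c0,r0,c1,r1,f,pts):
    p=pickle.load(open(pk,"rb"));q=pickle.load(open("pose.pkl","rb"))
    im=cv2.resize(p["frame"][r0:r1,c0:c1],None,fx=f,fy=f,interpolation=cv2.INTER_CUBIC)[:,:,::-1].copy()
    im=cv2.convertScaleAbs(im,alpha=1.5)
    for l,col,r in pts:
        c=[tuple(int(v) for v in (proj(p,W(q,(l[0]+r*np.cos(t),l[1]+r*np.sin(t),l[2])))-[c0,r0]+.5)*f-.5) for t in np.linspace(0,2*np.pi,30)]
        cv2.polylines(im,[np.array(c)],True,col,1)
    cv2.imwrite(out,im)
P=[((-.007,-.035,.043),(0,255,255),.0045),((0,-.043,.034),(0,0,255),.003),((.014,-.126,.07),(0,255,0),.006),((.014,-.084,.034),(255,0,0),.002)]
if __name__=="__main__":
    a=sys.argv;ov(a[1],a[2],*map(int,a[3:8]),P)
E
python3 ov.py w6.pkl pics/w6o.png 190 110 390 250 4
```

```text
(no output)
```

View pics/w6o.png

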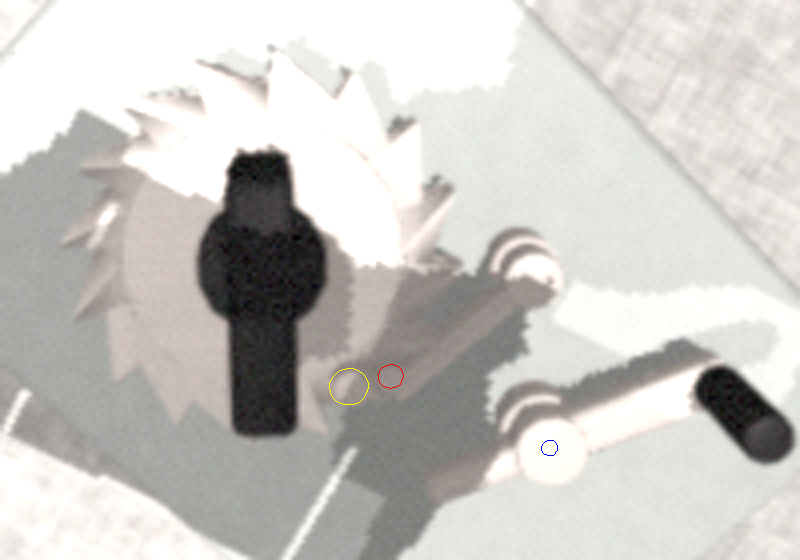

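```bash
cat > kp.py <<'E'
from m import *
q=pickle.load(open("pose.pkl","rb"));yw=np.degrees(q[2])
def tgt(theta,gap,z,r=.042):
    """keeper angle theta deg (winder frame), finger centre 'gap' m from post centre on the ccw side"""
    t=np.radians(theta);l=np.array([.014+r*np.cos(t)-gap*np.sin(t),-.084+r*np.sin(t)+gap*np.cos(t),z])
    return W(q,l), theta-90+yw+90-180 +0  # tool x = theta-90 ; tool y = tool x - 90
E
python3 - <<'E'
from kp import *
p=pickle.load(open("w6.pkl","rb"))
w=ray(p,(190+768.5/4-.5,110+437.5/4-.5),.07);c,s=np.cos(q[2]),np.sin(q[2]);d=w[:2]-q[:2];l=np.array([c*d[0]+s*d[1],-s*d[0]+c*d[1]])*1000
print(l, np.hypot(*(l-[14,-84])),np.degrees(np.arctan2(l[1]+84,l[0]-14)))
pos,y=tgt(-22,.035,.12);print(pos,y);delta(pos,y)
print(sense()["joints"])
E
```

```text
[ 52.97665295 -99.87598475] 42.08594025149148 -22.162068772230825
[0.61301047 0.05314414 0.12      ] -217.4513541783243
offset cm [0.   9.39 7.69] rot deg [ -0.23  -0.3  156.15]
[ 3.22264114e-02  4.63276772e-01  1.26432996e+00 -1.11717031e-03
  1.40936066e+00  1.10222115e+00]
```

```bash
python3 -m jog '[{"offset":[0,2,0],"rotation":[0,0,-10],"gripper":0.3},{"offset":[0,4,0],"rotation":[0,0,-20],"gripper":0.6},{"offset":[0,6,0],"rotation":[0,0,-30],"gripper":1},{"offset":[0,8,0],"rotation":[0,0,-40],"gripper":1},{"offset":[0,9.4,0],"rotation":[0,0,-50],"gripper":1},{"offset":[0,9.4,0],"rotation":[0,0,-60],"gripper":1},{"offset":[0,9.4,0],"rotation":[0,0,-70],"gripper":1},{"offset":[0,9.4,0],"rotation":[0,0,-80],"gripper":1}]'
python3 -m jog '[{"offset":[0,0,0],"rotation":[0,0,-10],"gripper":1},{"offset":[0,0,0],"rotation":[0,0,-20],"gripper":1},{"offset":[0,0,0],"rotation":[0,0,-30],"gripper":1},{"offset":[0,0,0],"rotation":[0,0,-40],"gripper":1},{"offset":[0,0,0],"rotation":[0,0,-50],"gripper":1},{"offset":[0,0,0],"rotation":[0,0,-60],"gripper":1},{"offset":[0,0,0],"rotation":[0,0,-70],"gripper":1},{"offset":[0,0,0],"rotation":[0,0,-80],"gripper":1}]'
python3 - <<'E'
from kp import *
pos,y=tgt(-22,.035,.12);delta(pos,y)
print(sense()["joints"])
E
```

```text
time: 10.9
eef_pos: [0.6122, 0.0531, 0.195]
tcp_rot: [0.581, 0.814, 0.0, 0.001]
contact_force: [-0.6, 1.0, 0.1]
width: 0.001
time: 11.9
eef_pos: [0.6118, 0.0531, 0.1931]
tcp_rot: [-0.081, 0.997, -0.0, -0.001]
contact_force: [-0.2, 0.8, 0.5]
width: -0.003
offset cm [-0.13 -0.02  7.31] rot deg [ 3.00e-02 -7.00e-02 -4.32e+01]
[-1.05756920e-01  5.21370162e-01  1.17231913e+00 -3.52747600e-04
  1.44907722e+00 -1.83963269e+00]
```

```bash
python3 -m jog '[{"offset":[-0.1,0,1],"rotation":[0,0,-10],"gripper":1},{"offset":[-0.1,0,3],"rotation":[0,0,-20],"gripper":1},{"offset":[-0.1,0,5],"rotation":[0,0,-30],"gripper":1},{"offset":[-0.1,0,7],"rotation":[0,0,-40],"gripper":1},{"offset":[-0.1,0,9],"rotation":[0,0,-43.2],"gripper":1},{"offset":[-0.1,0,9],"rotation":[0,0,-43.2],"gripper":1}]'
python3 - <<'E'
from kp import *
p=camera("wrist");cv2.imwrite("pics/w7.png",p["frame"][:,:,::-1]);pickle.dump(p,open("w7.pkl","wb"))
s=sense();print(s["joints"])
pos,y=tgt(-22,.035,.046);delta(pos,y)
E
```

```text
time: 12.65
eef_pos: [0.6113, 0.0533, 0.1005]
tcp_rot: [-0.442, 0.897, 0.002, -0.003]
contact_force: [-0.7, 0.0, -1.1]
width: -0.002
[-1.05391180e-01  6.06565776e-01  1.29704032e+00 -3.57120701e-04
  1.24188615e+00 -2.59178539e+00]
offset cm [-0.06 -0.1   5.59] rot deg [ 0.18 -0.13 -0.08]
```

View pics/w7.png

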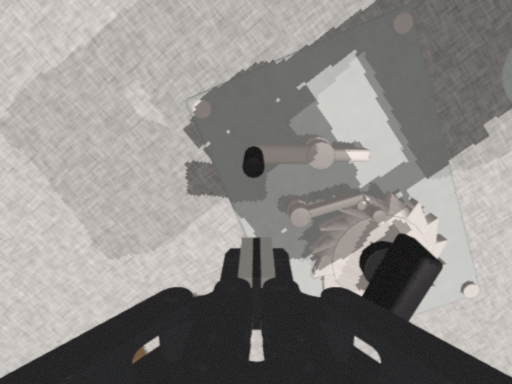

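```bash
python3 -m jog '[{"offset":[0,-0.1,2],"rotation":[0,0,0],"gripper":1},{"offset":[0,-0.1,4],"rotation":[0,0,0],"gripper":1},{"offset":[0,-0.1,5.5],"rotation":[0,0,0],"gripper":1},{"offset":[0,-0.1,5.5],"rotation":[0,0,0],"gripper":1}]'
python3 - <<'E'
from kp import *
p=camera("wrist");cv2.imwrite("pics/w8.png",p["frame"][:,:,::-1]);pickle.dump(p,open("w8.pkl","wb"))
s=sense();print(s["contact_force"])
pos,y=tgt(-22,.019,.046);delta(pos,y)
E
```

```text
time: 13.2
eef_pos: [0.6123, 0.0527, 0.0463]
tcp_rot: [-0.442, 0.897, 0.001, -0.002]
contact_force: [0.5, -0.1, 0.3]
width: 0.004
[-0.77571837 -0.09690858  0.21765232]
offset cm [1.55 0.01 0.12] rot deg [ 0.17 -0.13 -0.1 ]
```

View pics/w8.png

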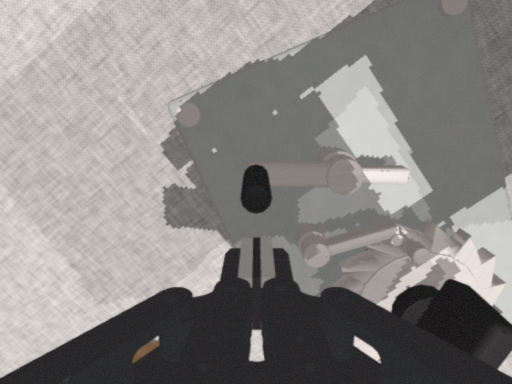

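```bash
python3 -m jog '[{"offset":[0.8,0,0],"rotation":[0,0,0],"gripper":1},{"offset":[1.4,0,0],"rotation":[0,0,0],"gripper":1},{"offset":[1.6,0,0],"rotation":[0,0,0],"gripper":1},{"offset":[1.8,0,0],"rotation":[0,0,0],"gripper":1},{"offset":[1.9,0,0],"rotation":[0,0,0],"gripper":1}]'
python3 - <<'E'
from kp import *
p=camera("wrist");cv2.imwrite("pics/w9.png",p["frame"][:,:,::-1])
s=sense();R=Ro.from_quat(s["tcp_rot"]);print(R.inv().apply(s["contact_force"]))
pos,y=tgt(-22,.017,.046);delta(pos,y)
E
```

```text
time: 13.88
eef_pos: [0.6016, 0.0379, 0.0474]
tcp_rot: [-0.442, 0.897, 0.001, -0.001]
contact_force: [2.2, 3.8, -0.4]
width: -0.004
[-3.75099625 -0.15029687 -0.06398672]
offset cm [-0.1   0.02  0.14] rot deg [ 0.14 -0.05 -0.11]
```

View pics/w9.png

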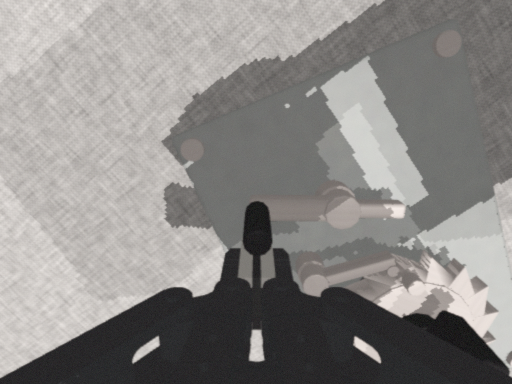

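```bash
python3 -m jog '[{"offset":[0.22,-0.08,0],"rotation":[0,0,3],"gripper":1},{"offset":[0.45,-0.155,0],"rotation":[0,0,6],"gripper":1},{"offset":[0.68,-0.21,0],"rotation":[0,0,9],"gripper":1},{"offset":[0.91,-0.26,0],"rotation":[0,0,12],"gripper":1},{"offset":[1.14,-0.3,0],"rotation":[0,0,15],"gripper":1},{"offset":[1.38,-0.32,0],"rotation":[0,0,18],"gripper":1},{"offset":[1.62,-0.33,0],"rotation":[0,0,21],"gripper":1},{"offset":[1.85,-0.33,0],"rotation":[0,0,24],"gripper":1}]'
python3 - <<'E'
from kp import *
p=camera("wrist");cv2.imwrite("pics/w10.png",p["frame"][:,:,::-1])
s=sense();R=Ro.from_quat(s["tcp_rot"]);print(R.inv().apply(s["contact_force"]))
pos,y=tgt(-46,.016,.046);delta(pos,y)
E
```

```text
time: 14.92
eef_pos: [0.5938, 0.0221, 0.0475]
tcp_rot: [-0.245, 0.97, 0.001, 0.0]
contact_force: [4.0, 5.1, -1.8]
width: 0.003
[-6.7460218   1.88149659  1.35844586]
offset cm [0.11 0.03 0.15] rot deg [ 0.11  0.03 -0.34]
```

View pics/w10.png

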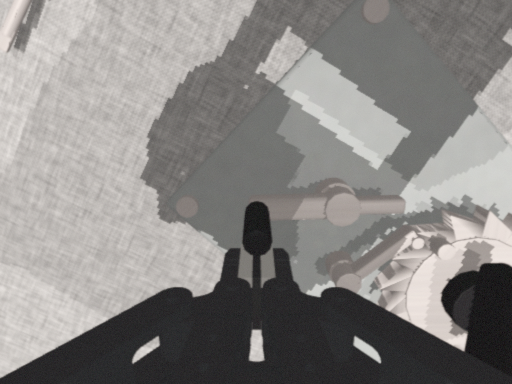

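```bash
python3 -m jog '[{"offset":[0.22,-0.07,0],"rotation":[0,0,3],"gripper":1},{"offset":[0.46,-0.13,0],"rotation":[0,0,6],"gripper":1},{"offset":[0.69,-0.19,0],"rotation":[0,0,9],"gripper":1},{"offset":[0.92,-0.23,0],"rotation":[0,0,12],"gripper":1},{"offset":[1.15,-0.27,0],"rotation":[0,0,15],"gripper":1},{"offset":[1.39,-0.29,0],"rotation":[0,0,18],"gripper":1},{"offset":[1.63,-0.3,0],"rotation":[0,0,21],"gripper":1},{"offset":[1.86,-0.3,0],"rotation":[0,0,24],"gripper":1}]'
python3 - <<'E'
from kp import *
p=camera("wrist");cv2.imwrite("pics/w11.png",p["frame"][:,:,::-1])
s=sense();R=Ro.from_quat(s["tcp_rot"]);print(R.inv().apply(s["contact_force"]))
pos,y=tgt(-70,.016,.046);delta(pos,y)
pos,y=tgt(-90,.016,.046);delta(pos,y)
E
```

```text
time: 15.98
eef_pos: [0.5801, 0.0104, 0.0476]
tcp_rot: [-0.036, 0.999, 0.001, 0.002]
contact_force: [6.6, 0.8, -2.6]
width: -0.004
[-5.26559889  0.70664195  3.12120992]
offset cm [0.22 0.01 0.16] rot deg [ 0.09  0.17 -0.57]
offset cm [ 1.75 -0.3   0.15] rot deg [ 0.11  0.15 19.43]
```

View pics/w11.png

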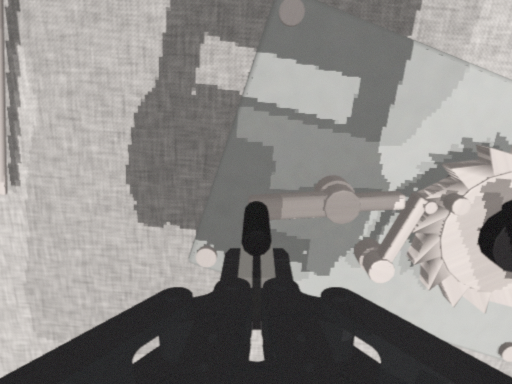

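```bash
python3 -m jog '[{"offset":[0.19,-0.06,0],"rotation":[0,0,2.5],"gripper":1},{"offset":[0.38,-0.12,0],"rotation":[0,0,5],"gripper":1},{"offset":[0.57,-0.16,0],"rotation":[0,0,7.5],"gripper":1},{"offset":[0.76,-0.2,0],"rotation":[0,0,9.5],"gripper":1},{"offset":[0.86,-0.22,0],"rotation":[0,0,10.5],"gripper":1}]'
python3 - <<'E'
from kp import *
p=camera("wrist");cv2.imwrite("pics/w12.png",p["frame"][:,:,::-1]);pickle.dump(p,open("w12.pkl","wb"))
s=sense();R=Ro.from_quat(s["tcp_rot"]);print(R.inv().apply(s["contact_force"]))
pos,y=tgt(-90,.016,.046);delta(pos,y)
E
python3 ov.py w12.pkl pics/w12o.png 190 130 390 280 4
```

```text
time: 16.65
eef_pos: [0.573, 0.0071, 0.0477]
tcp_rot: [0.057, 0.998, 0.001, 0.003]
contact_force: [6.8, -0.1, -3.7]
width: 0.004
[-6.23393319  0.07820432  4.19167813]
offset cm [ 1.01 -0.22  0.16] rot deg [0.12 0.35 8.85]
```

View pics/w12o.png

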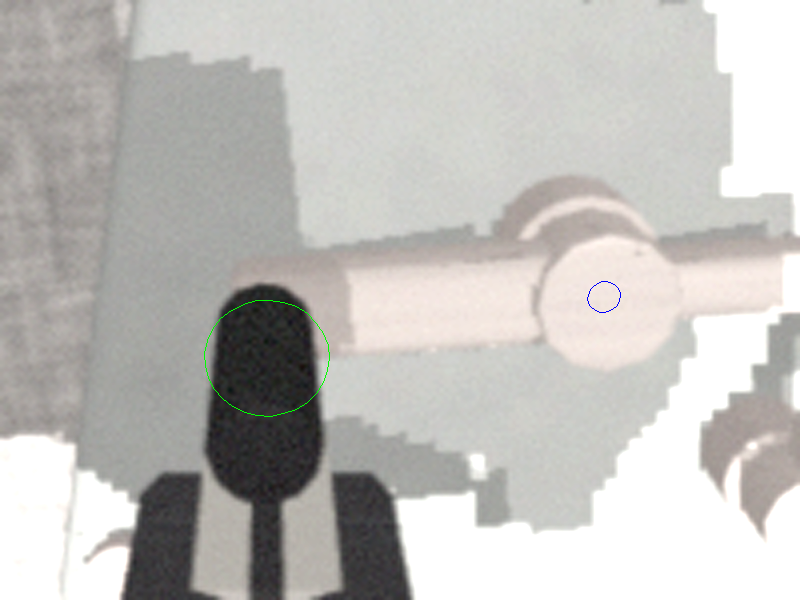

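```bash
python3 -m jog '[{"offset":[0.15,-0.05,0],"rotation":[0,0,2],"gripper":1},{"offset":[0.3,-0.1,0],"rotation":[0,0,4],"gripper":1},{"offset":[0.45,-0.14,0],"rotation":[0,0,6],"gripper":1},{"offset":[0.58,-0.17,0],"rotation":[0,0,7.5],"gripper":1}]'
python3 - <<'E'
from kp import *
p=camera("wrist");cv2.imwrite("pics/w13.png",p["frame"][:,:,::-1]);pickle.dump(p,open("w13.pkl","wb"))
s=sense();R=Ro.from_quat(s["tcp_rot"]);print(R.inv().apply(s["contact_force"]))
pos,y=tgt(-90,.016,.046);delta(pos,y)
E
python3 ov.py w13.pkl pics/w13o.png 190 130 390 280 4
```

```text
time: 17.2
eef_pos: [0.5684, 0.0056, 0.0477]
tcp_rot: [0.123, 0.992, 0.0, 0.005]
contact_force: [6.7, -1.9, -4.4]
width: -0.0
[-6.54210488  0.74712551  4.88145114]
offset cm [ 0.56 -0.08  0.17] rot deg [0.13 0.55 1.24]
```

View pics/w13o.png

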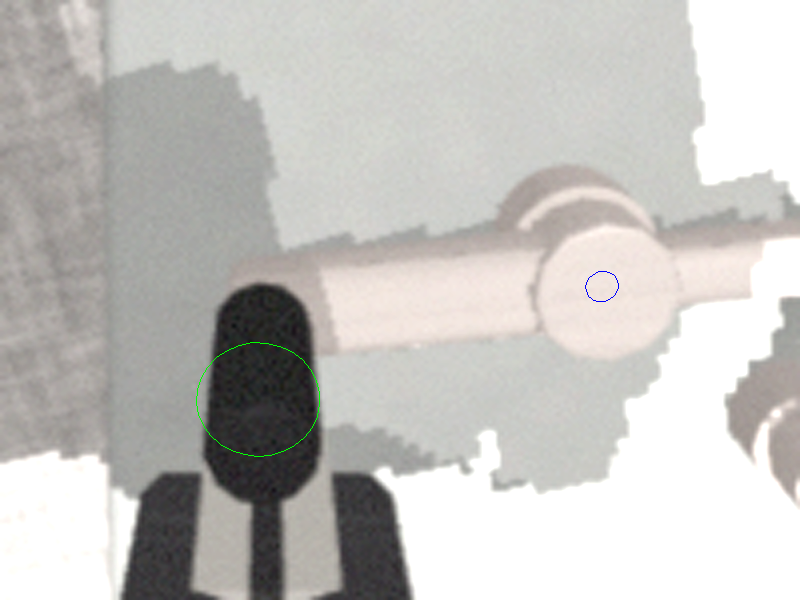

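```bash
python3 -m jog '[{"offset":[0.15,-0.02,0],"rotation":[0,0,1],"gripper":1},{"offset":[0.25,-0.03,0],"rotation":[0,0,1.2],"gripper":1},{"offset":[0.32,-0.04,0],"rotation":[0,0,1.2],"gripper":1}]'
python3 - <<'E'
from kp import *
s=sense();R=Ro.from_quat(s["tcp_rot"]);print(R.inv().apply(s["contact_force"]))
pos,y=tgt(-90,.016,.046);delta(pos,y)
E
```

```text
time: 17.62
eef_pos: [0.5666, 0.0053, 0.0478]
tcp_rot: [0.134, 0.991, 0.0, 0.007]
contact_force: [6.2, -2.2, -4.6]
width: 0.002
[-6.52604798 -0.52353821  4.63622322]
offset cm [ 0.41 -0.03  0.17] rot deg [0.12 0.76 0.04]
```

```bash
python3 -m jog '[{"offset":[0.2,-0.01,0],"rotation":[0,0,0],"gripper":1},{"offset":[0.27,-0.02,0],"rotation":[0,0,0],"gripper":1}]'
python3 - <<'E'
from kp import *
p=camera("wrist");cv2.imwrite("pics/w14.png",p["frame"][:,:,::-1]);pickle.dump(p,open("w14.pkl","wb"))
s=sense();R=Ro.from_quat(s["tcp_rot"]);print(R.inv().apply(s["contact_force"]))
pos,y=tgt(-90,.016,.046);delta(pos,y)
E
python3 ov.py w14.pkl pics/w14o.png 190 130 390 280 4
```

```text
time: 17.88
eef_pos: [0.5654, 0.0054, 0.0478]
tcp_rot: [0.134, 0.991, -0.0, 0.008]
contact_force: [7.3, -2.2, -4.9]
width: -0.001
[-5.76783689 -0.32161706  5.10650743]
offset cm [ 0.28 -0.    0.18] rot deg [0.12 0.96 0.04]
```

View pics/w14o.png

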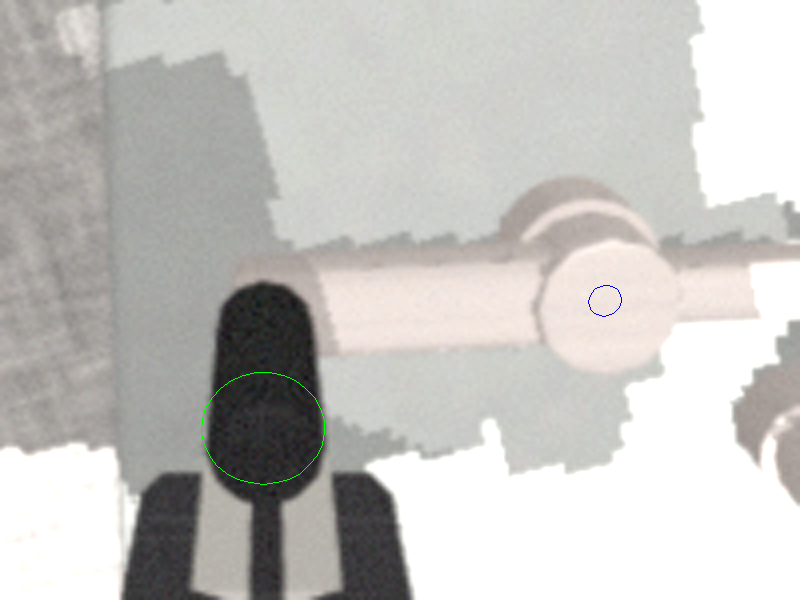

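```bash
python3 -m jog '[{"offset":[0.18,0,0],"rotation":[0,0,0],"gripper":1},{"offset":[0.24,0,0],"rotation":[0,0,0],"gripper":1}]'
python3 - <<'E'
from kp import *
s=sense();R=Ro.from_quat(s["tcp_rot"]);print(R.inv().apply(s["contact_force"]))
pos,y=tgt(-90,.016,.046);delta(pos,y)
E
```

```text
time: 18.18
eef_pos: [0.5645, 0.0055, 0.0479]
tcp_rot: [0.134, 0.991, -0.0, 0.01]
contact_force: [7.0, -1.4, -4.6]
width: 0.002
[-7.05458574  0.52579148  4.74553221]
offset cm [0.2  0.01 0.18] rot deg [0.11 1.17 0.04]
```

```bash
python3 -m jog '[{"offset":[0.18,0,0],"rotation":[0,0,0],"gripper":1},{"offset":[0.24,0,0],"rotation":[0,0,0],"gripper":1}]'
python3 - <<'E'
from kp import *
s=sense();R=Ro.from_quat(s["tcp_rot"]);print(R.inv().apply(s["contact_force"]))
pos,y=tgt(-90,.016,.046);delta(pos,y)
E
```

```text
time: 18.42
eef_pos: [0.5637, 0.0056, 0.0479]
tcp_rot: [0.134, 0.991, -0.001, 0.012]
contact_force: [4.9, -2.6, -4.3]
width: -0.002
[-5.33455009 -1.24299273  4.43088228]
offset cm [0.12 0.03 0.19] rot deg [0.1  1.38 0.04]
```

```bash
python3 -m jog '[{"offset":[0.18,0,0],"rotation":[0,0,0],"gripper":1},{"offset":[0.24,0,0],"rotation":[0,0,0],"gripper":1}]'
python3 - <<'E'
from kp import *
p=camera("wrist");cv2.imwrite("pics/w15.png",p["frame"][:,:,::-1]);pickle.dump(p,open("w15.pkl","wb"))
s=sense();R=Ro.from_quat(s["tcp_rot"]);print(R.inv().apply(s["contact_force"]))
pos,y=tgt(-90,.016,.046);delta(pos,y)
E
python3 ov.py w15.pkl pics/w15o.png 190 130 390 280 4
```

```text
time: 18.68
eef_pos: [0.5632, 0.0056, 0.048]
tcp_rot: [0.134, 0.991, -0.001, 0.014]
contact_force: [8.4, -1.2, -5.9]
width: -0.001
[-8.1032933   0.07978889  5.67581819]
offset cm [0.09 0.03 0.2 ] rot deg [0.1  1.66 0.03]
```

View pics/w15o.png

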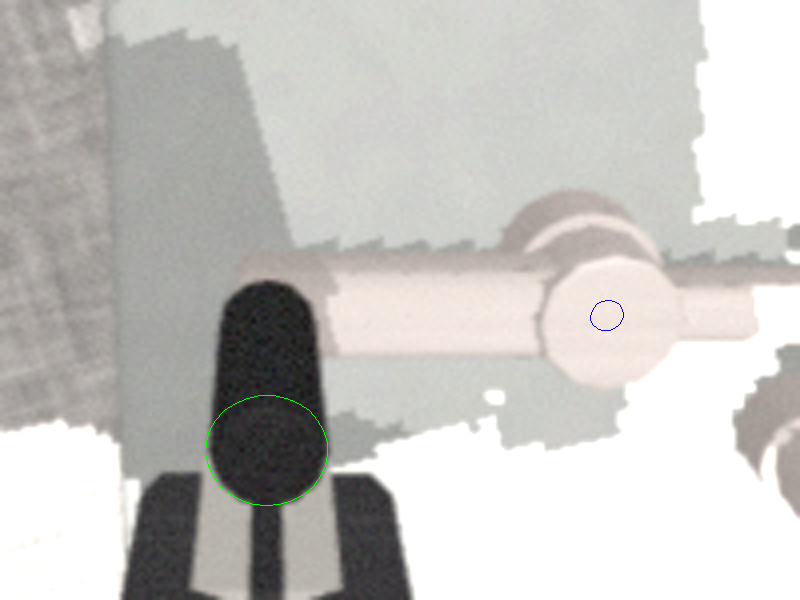

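```bash
python3 -m jog '[{"offset":[0.18,0,0],"rotation":[0,0,0],"gripper":1},{"offset":[0.26,0,0],"rotation":[0,0,0],"gripper":1}]'
python3 - <<'E'
from kp import *
s=sense();R=Ro.from_quat(s["tcp_rot"]);print(R.inv().apply(s["contact_force"]))
pos,y=tgt(-90,.016,.046);delta(pos,y)
E
```

```text
time: 18.98
eef_pos: [0.5632, 0.0056, 0.0482]
tcp_rot: [0.134, 0.991, -0.001, 0.017]
contact_force: [11.1, -1.8, -8.3]
width: 0.001
[-10.86011632   1.15540842   8.66229125]
offset cm [0.08 0.03 0.21] rot deg [0.11 2.   0.02]
```

```bash
python3 -m jog '[{"offset":[-0.5,0,0],"rotation":[0,0,0],"gripper":1},{"offset":[-2,0,0],"rotation":[0,0,0],"gripper":1},{"offset":[-2.5,0,-4],"rotation":[0,0,0],"gripper":1},{"offset":[-2.5,0,-9],"rotation":[0,0,0],"gripper":1},{"offset":[-2.5,0,-15],"rotation":[0,0,0],"gripper":1},{"offset":[-2.5,0,-18],"rotation":[0,0,0],"gripper":1}]'
python3 - <<'E'
from kp import *
p=camera("wrist");cv2.imwrite("pics/w16.png",p["frame"][:,:,::-1]);pickle.dump(p,open("w16.pkl","wb"))
E
python3 ov.py w16.pkl pics/w16o.png 170 60 370 210 4
```

```text
time: 19.73
eef_pos: [0.5814, 0.0003, 0.2323]
tcp_rot: [0.134, 0.991, -0.002, 0.019]
contact_force: [-0.2, 0.2, -0.3]
width: -0.006
```

View pics/w16.png

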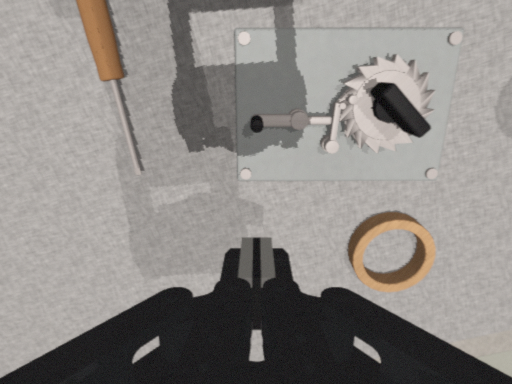

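View pics/w16o.png

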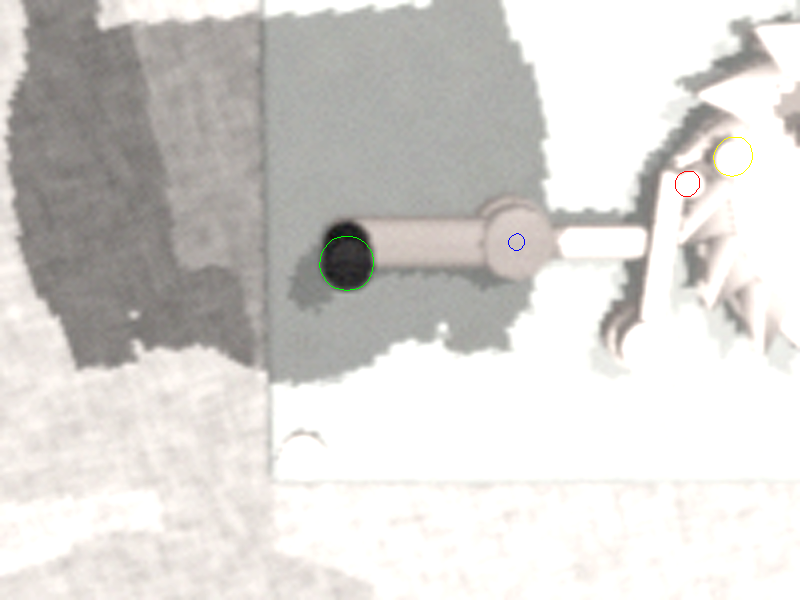

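```bash
sed 's/alpha=1.5/alpha=0.95/' ov.py > ov2.py; python3 ov2.py w16.pkl pics/w16p.png 310 40 450 160 5
```

```text
(no output)
```

View pics/w16p.png

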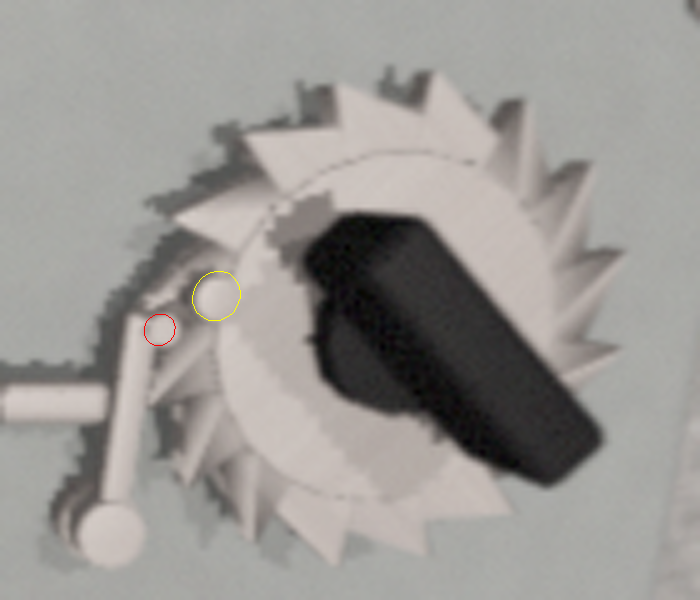

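```bash
python3 -c "
from cell import *
print(hand_in())"
```

```text
the job is handed in; nothing more can be done
None
```

The winder is preloaded to the studded tooth and the keeper is home against its stop. I handed the job in at about 20 s of the 67 s allowed; no verdict was reported.

- **Winding:** I turned the knob 96° clockwise, which moved the wheel three teeth, then unwound it until the torque fell to about zero and let go. The tooth position measured from the wrist pictures was back at its resting value (14.4° against 14.6° at the start).
- **Keeper:** I pushed the post round its arc with closed fingers at about 7 N. At the stop the post no longer moved and the pushing force rose to about 11 N. The total contact force was then about 14 N, including an 8–9 N upward part along the fingers, still under the 25 N limit. I then drew the fingers back and lifted clear.
- **Last checks:** In the final wrist picture the stud is in its mark circle, the pawl's nose is down in the tooth gap and the keeper's post is in its home circle. The force on the tool was about 0. The tape roll and screwdriver look undisturbed; I didn't measure the bystanders again, and the mug and jar were not in that last view.
- **Disagreements:** The early stud and pawl-nose reports from the detection network disagreed with the pictures, so I measured by hand. My winder pose fit left errors of up to about 2.6 pixels at the plate corners. The tool had also tilted about 2° during the last pushes.

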